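# Stand the fallen display tray up against its rail

### The arm

A 6-joint arm with a two-finger parallel gripper is mounted at the origin on a cart in front of the work surface, level with it; the furniture and walls round the work are solid. World frame = base frame: x ahead of the robot, y to its left, z up, the work surface at z = 0. Lengths are in m, angles in rad, forces in N, time in s.
With the tool pointing down it reaches from about 0.35 to 0.8 m from the base axis. Payload 7.3 kg.
Tool frame: the origin (TCP) lies on the centre line of the jaws, within the pads' length; the fingertips stand 14 mm ahead of it and the grasp point (between the pads) lies 5 mm behind it (r.nose_length is the distance from the TCP to the fingertips, in m); z points along the fingers, y is the line along which they close (so a half turn about z gives the same grasp; the last joint's range is limited). The gripper opens to 85 mm and grips with 20 to 120 N. Pads are 22 mm wide; open, the fingers measure 114 mm over their backs; the gripper's body (76 mm by 85 mm) begins 54 mm behind the grasp point. The pads swing forward as they close: fully open they stand 13 mm farther back than shut.
Start: joints at [1.065, 0.342, 1.524, -0, 1.275, -0.146], TCP at [0.185, 0.491, 0.245] pointing down, gripper open.
Joint ranges: [-2.53, 2.53], [-0.77, 2.02], [0.04, 2.7], [-1, 4.14], [0.28, 2.66], [-3.11, 3.11]. Speed limits (rad/s): [2.57, 2.57, 3.14, 3.14, 3.14, 3.14].

### API

Orientations are given as a 3x3 rotation matrix whose columns are the frame's x, y, z axes.
In Python, from cell import telemetry, eyes, r gives the robot as it stands.
- The arm moves only by the tool send_rows, never from a script. Its argument "rows" is a list of rows, each a list of 7 numbers: the turn, a rotation vector about the tool's x, y, z in rad, then the shift along the tool's x, y, z in cm, then the finger opening in cm, from 0 to 8.54. In form: [[rx, ry, rz, tx, ty, tz, hand], ...]. A call has 1 to 12 rows; each row shifts and turns the commanded pose from where the row before left it, along the tool's axes as they then stand; what a row does not reach is not made up. A row lasts 1/10 s, in which the tool goes at most 50 mm and 8.59 degrees, less where a joint would pass 70% of its speed; a pose out of reach is approached as far as the arm can. A call with a gripper value outside its range is refused whole. The fingers move at their own pace and stop on an object; "newtons" is the grip in N (left out, the last holds). Time passes only in rows, so rows that do not move let the fingers close. It gives the time, the measured TCP pose, the force, the opening and the grip force at its end, in the units of the state.
- telemetry.observe(): the state, without advancing time (a new reading comes with each control period).
- eyes.grab_frame(name): name is "scene" or "top"; returns a dict with "color" (384x512x3 uint8, red, green, blue), "fx", "fy", "cx", "cy" (pixels), "pose" (4x4, takes a point from camera to world coordinates). Camera axes: x right, y down, z forward; pixel columns grow to the right and rows downward; lengths in m; the calibration is good to about 2 mm. A picture is of the moment at which its call begins. There is no depth.
- r.finish_job(): hands the job in; it is judged then, once.
The state is a dict: "time": time; "joint_pos": joint angles; "qvel": joint speeds; "effort": joint torques, N m; "ee_pos": TCP position; "tcp_rot": TCP orientation; "ft_force": force on the tool from outside, world axes, zero at the start; "moment": the same for the moment, N m; "finger_gap": finger opening in m; "grasp_force": force on a finger pad.
Only numpy, scipy, OpenCV 4.12 (cv2) and the standard library are available. Lean on these libraries where they do the work, as an engineer would, in place of code of your own. Each camera call takes 0.05 s, during which the arm holds its last target. There are 200 camera calls.

### The job

A display tray has fallen onto its back in front of the aluminium stop rail. Pushing with the fingertips only, without gripping or lifting it, tip it up onto its base and then push it along the table until its whole tall back panel is square against the rail and neither end of the tray sticks out past the rail. Leave it standing there, and do not disturb the glue stick, the tally counter or the label roll.

Things in the scene. Friction and masses are not known exactly. Their poses are not given: they have to be found in the camera images.
- fallen_tray: loose card display tray, white inside, red band outside, 60 g, 75 (x) x 188 (y) x 113 (z) mm, walls 2-3, open top. Origin: centre of its base's underside; z up when standing, +x to the tall back (outer face x 33 at foot, 38 at top). End panels y +-94, 106 high. Starts lying on its back: x down, z level towards the rail. Standing, it slides if pushed below 35 mm high, tips if higher
- lip_edge (a point): middle of the free edge of the tray's low front lip (tray frame -36.5, 0, 36 mm). The lip is 36 mm high, the full length, outer face x -38. At the start it is on top, a level plate 70 mm above the table with its free edge towards the rail; beyond that edge the tray is open from above, down to the back panel on the table
- heel_left (a point): point on the back panel's outer face near its foot, at the tray's +y end (tray frame 32.5, 90, 12 mm). The tray tips about its heel (the back's bottom edge), which grips the table (friction 0.75 or more) when the lip's edge is pushed level, away from the rail; past about 60 degrees it drops onto its base by itself
- heel_right (a point): the same at the tray's -y end (tray frame 32.5, -90, 12 mm). The centre of mass lies at x 9, z 36 mm in the tray frame
- stop_rail: bare aluminium angle, black end caps, fixed to the table: 320 long (y) x 25 high x 3 mm thick, 32 mm foot behind. Origin: on the table, middle of its length, in the plane of the front face. +x points level to the rear, away from the tray, which starts on the -x side. A tray in place has its x along the rail's x and its heel points at rail x = 0 within 2 mm
- glue: bystander: yellow and white glue stick standing upright, 28 diameter x 99 mm, origin under its foot
- counter: bystander: pale grey hand tally counter, 52x50x26 mm, origin under its middle
- labels: bystander: white roll of blank labels lying flat, 90 diameter x 42 mm, origin under its middle

How it is judged:
At the end, for the whole second after the job is handed in: The tray stands on its base (within 0.1 rad of upright, base on the table) and at rest; both heel points lie within 7 mm of the plane of the rail's front face; the tray's middle lies within 65 mm of the rail's middle along the rail (angle between fallen_tray's own z axis and vertical below 0.1 rad and height (world z) of fallen_tray below 0.01 m and x of heel_left in the frame of stop_rail between -0.007 and 0.007 m and x of heel_right in the frame of stop_rail between -0.007 and 0.007 m and y of fallen_tray in the frame of stop_rail between -0.065 and 0.065 m and linear speed of fallen_tray below 0.02 m/s); the robot touches nothing.
It fails at once if the tray is lifted off the table (both ends of its heel more than 30 mm up) (height (world z) of each of heel_left, heel_right above 0.03 m).
It fails at once if the glue stick is moved by more than 15 mm (distance of glue from where it was at the start of the episode above 0.015 m).
It fails at once if the tally counter is moved by more than 15 mm (distance of counter from where it was at the start of the episode above 0.015 m).
It fails at once if the label roll is moved by more than 15 mm (distance of labels from where it was at the start of the episode above 0.015 m).
It fails at once if the glue stick is knocked over (angle between glue's own z axis and vertical above 0.5 rad).
It also fails if it takes over 54 s, if anything falls off the work surface, if the arm or the gripper's body presses on something with over 40 N, if the wrist force passes 120 N, or if a joint passes its speed limit or range.

## Working session

There is one attempt and no reset: what is moved stays moved. The work goes in short steps, Python scripts to look and compute and a tool call to move; the robot and the scene stay as the last step left them, time stands still between calls to the robot, and variables do not carry over. Pictures are saved under pics/ and viewed, at most 10 in all, crops included, and the job is handed in when it is done.

Besides the shell and the picture viewer there is one more tool, called after "Emit:" as name(argument=value, ...) on one line, values as JSON. send_rows: Moves the arm, as the interface text tells. Its arguments: {"type":"object","properties":{"rows":{"type":"array"},"newtons":{"type":"number"}},"required":["rows"]}

```bash
mkdir -p pics
python3 - <<'E'
from cell import telemetry, eyes, r
import cv2,numpy as np
s=telemetry.observe();print(s['time'],s['ee_pos'],s['tcp_rot'],s['finger_gap'])
for n in('top','scene'):
    f=eyes.grab_frame(n);cv2.imwrite(f'pics/{n}0.png',cv2.resize(f['color'][:,:,::-1],(800,600)));print(n,f['fx'],f['fy'],f['cx'],f['cy'],np.round(f['pose'],4).tolist())
E
```

```text
0.0 [0.18463402 0.49104565 0.244632  ] [[-9.35974126e-01  3.52068036e-01 -7.30568173e-04]
 [ 3.52068733e-01  9.35973173e-01 -1.35196310e-03]
 [ 2.07809215e-04 -1.52261269e-03 -9.99998819e-01]] 0.08529126823671099
top 434.94131470579975 434.94131470579975 257.442705256402 189.42002581290876 [[0.0113, -0.9942, 0.1072, 0.4063], [-0.9999, -0.0099, 0.0134, -0.0049], [-0.0123, -0.1073, -0.9941, 1.4008], [0.0, 0.0, 0.0, 1.0]]
scene 381.4355973150591 381.4355973150591 259.17789696035595 193.4124083579889 [[0.8523, -0.3658, 0.3738, 0.1495], [-0.5227, -0.5728, 0.6313, -0.6398], [-0.0168, -0.7335, -0.6795, 0.7651], [0.0, 0.0, 0.0, 1.0]]
```

View pics/top0.png

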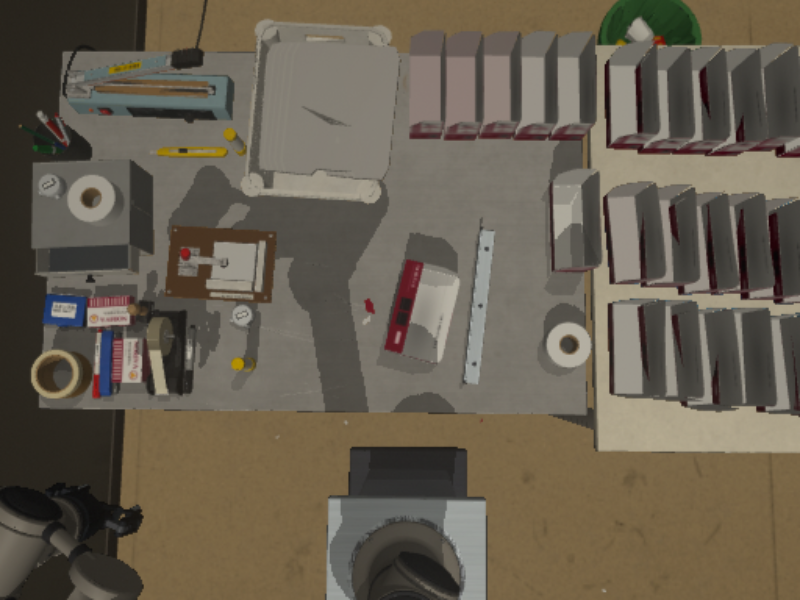

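View pics/scene0.png

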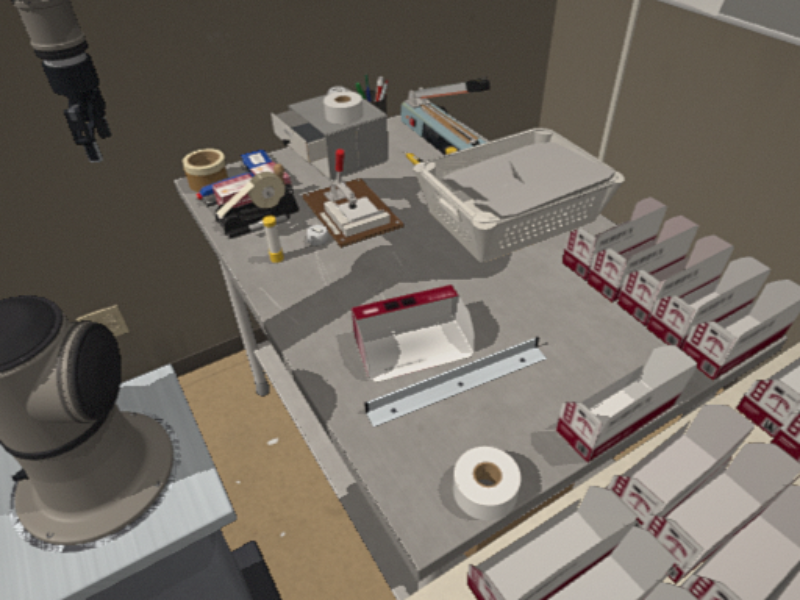

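The top view shows the tray on its back (centre about 425,310). Its red lip is uppermost, with the free edge facing the rail, which is on the right around 480,305. The counter is at (242,315), the glue at (240,362) and the labels at (568,345). World +x is up and +y is left.

```bash
cat > h.py <<'E'
import cv2,numpy as np
from cell import telemetry,eyes,r
def unproj(f,u,v,z):
    P=f['pose'];d=P[:3,:3]@np.array([(u-f['cx'])/f['fx'],(v-f['cy'])/f['fy'],1]);c=P[:3,3]
    return c+d*(z-c[2])/d[2]
def proj(f,p):
    P=f['pose'];q=P[:3,:3].T@(np.array(p)-P[:3,3]);return f['cx']+f['fx']*q[0]/q[2],f['cy']+f['fy']*q[1]/q[2]
E
python3 - <<'E'
from h import *
a=eyes.grab_frame('top')['color'][130:260,230:330,::-1]
cv2.imwrite('pics/t1.png',cv2.resize(a,None,fx=4.6,fy=4.6,interpolation=cv2.INTER_CUBIC))
b=eyes.grab_frame('scene')['color'][175:275,215:355,::-1]
cv2.imwrite('pics/s1.png',cv2.resize(b,None,fx=5.5,fy=5.5,interpolation=cv2.INTER_CUBIC))
E
```

```text
(no output)
```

View pics/t1.png

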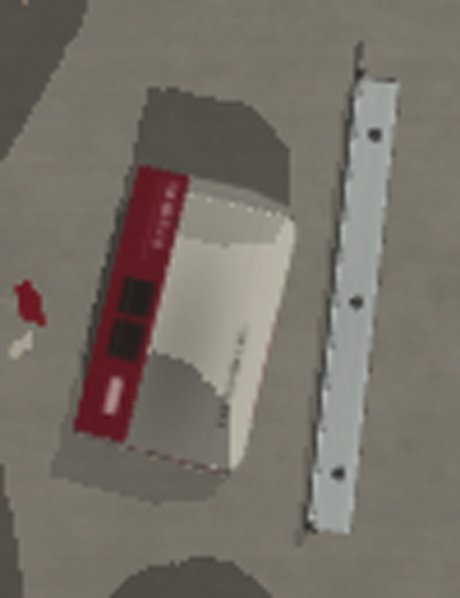

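View pics/s1.png

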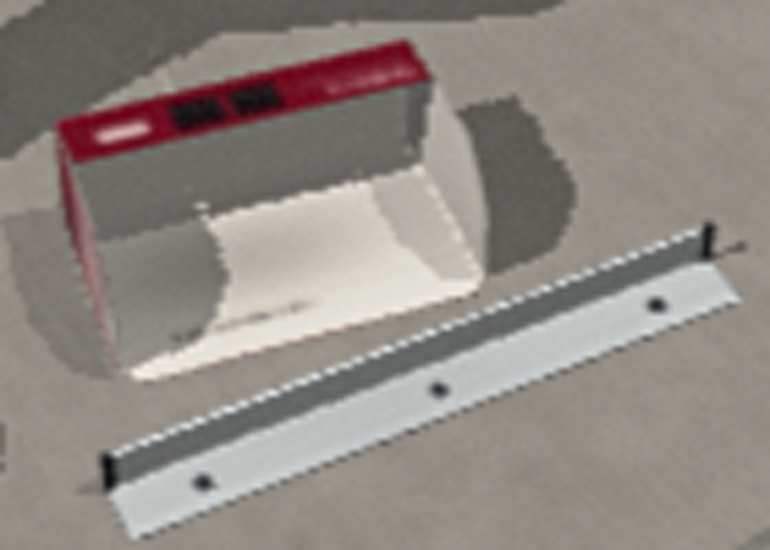

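The crops show the lip's free edge from (187,178) to (124,442) in t1, and the rail's front top edge from (358,75) to (308,525). In s1 the lip edge runs from (433,78) to (76,162), and the rail's top edge from (712,228) to (107,455).

Run:
```python
from h import *
t=eyes.grab_frame('top');s=eyes.grab_frame('scene')
T=lambda u,v,z:unproj(t,230+u/4.6-.4,130+v/4.6-.4,z)[:2]
S=lambda u,v,z:unproj(s,215+u/5.5-.4,175+v/5.5-.4,z)[:2]
def rep(n,a,b):
    d=a-b;print(n,a.round(4),b.round(4),'mid',((a+b)/2).round(4),'len',np.hypot(*d).round(4),'ang',np.degrees(np.arctan2(d[1],d[0])).round(2))
rep('lipT',T(187,178,.07),T(124,442,.07))
rep('lipbaseT',T(138,166,.07),T(76,432,.07))
rep('lipS',S(433,78,.07),S(76,162,.07))
rep('railT',T(358,75,.025),T(308,525,.025))
rep('railS',S(712,228,.025),S(107,455,.025))
for n,u,v,z in(('labels',568,345,.042),('glue',240,362,.05),('counter',242,315,.026)):print(n,unproj(t,u*.64,v*.64,z).round(3))
o=telemetry.observe();print(o['joint_pos'],o['time'])
```

```text
lipT [ 0.6159 -0.0258] [0.4385 0.0145] mid [ 0.5272 -0.0057] len 0.1819 ang -12.81
lipbaseT [0.6238 0.0072] [0.4448 0.0464] mid [0.5343 0.0268] len 0.1832 ang -12.36
lipS [ 0.6196 -0.0281] [0.4429 0.0144] mid [ 0.5312 -0.0068] len 0.1818 ang -13.51
railT [ 0.6968 -0.1453] [ 0.3846 -0.1109] mid [ 0.5407 -0.1281] len 0.3141 ang -6.28
railS [ 0.7012 -0.15  ] [ 0.3863 -0.1135] mid [ 0.5437 -0.1317] len 0.317 ang -6.6
labels [ 0.458 -0.317  0.042]
glue [0.417 0.334 0.05 ]
counter [0.512 0.339 0.026]
[ 1.06501380e+00  3.42266428e-01  1.52436447e+00 -6.19116327e-06
  1.27537650e+00 -1.46004466e-01] 0.3
```

Emit:
send_rows(rows=[[0, 0, 0.12, 0, 0, 0, 4], [0, 0, 0.12, 0, 0, 0, 4], [0, 0, 0.12, 0, 0, 0, 4], [0, 0, 0.12, 0, 0, 0, 4], [0, 0, 0.12, 0, 0, 0, 4], [0, 0, 0.12, 0, 0, 0, 4], [0, 0, 0.12, 0, 0, 0, 4], [0, 0, 0.12, 0, 0, 0, 4], [0, 0, 0.12, 0, 0, 0, 4], [0, 0, 0.12, 0, 0, 0, 4], [0, 0, 0.12, 0, 0, 0, 4], [0, 0, 0.12, 0, 0, 0, 4]])

```text
time: 1.5
ee_pos: [0.1848, 0.4914, 0.2452]
tcp_rot: [[0.232, 0.973, -0.0], [0.973, -0.232, -0.0], [-0.0, -0.0, -1.0]]
ft_force: [0.2, 0.2, -0.7]
finger_gap: 0.04
grasp_force: 0.0
```

```bash
cat >> h.py <<'E'
def to(x,y,z,ang=None):
    """shift in tool axes (cm) to a world TCP position, and turn about z"""
    o=telemetry.observe();R=np.array(o['tcp_rot']);p=np.array(o['ee_pos'])
    print('t',round(o['time'],2),'p',p.round(4),'yang',np.degrees(np.arctan2(R[1,1],R[0,1])).round(2),'tilt',R[:2,2].round(4),'F',np.round(o['ft_force'],2),'gap',round(o['finger_gap'],4),'nose',r.nose_length)
    print('shift cm',((np.array([x,y,z])-p)@R*100).round(2))
    return R,p
E
python3 -c "
from h import *
to(.521,-.040,.245)"
```

```text
t 1.5 p [0.1848 0.4914 0.2452] yang -13.41 tilt [-0.     -0.0001] F [ 0.23  0.21 -0.69] gap 0.04 nose 0.014
shift cm [-4.389e+01  4.502e+01  3.000e-02]
```

Emit:
send_rows(rows=[[0, 0, 0, -3, 3, 0, 4], [0, 0, 0, -3, 3, 0, 4], [0, 0, 0, -3, 3, 0, 4], [0, 0, 0, -3, 3, 0, 4], [0, 0, 0, -3, 3, 0, 4], [0, 0, 0, -3, 3, 0, 4], [0, 0, 0, -3, 3, 0, 4], [0, 0, 0, -3, 3, 0, 4], [0, 0, 0, -3, 3, 0, 4], [0, 0, 0, -3, 3, 0, 4], [0, 0, 0, -3, 3, 0, 4], [0, 0, 0, -3, 3, 0, 4]])

```text
time: 2.7
ee_pos: [0.4544, 0.0574, 0.2455]
tcp_rot: [[0.227, 0.974, 0.0], [0.974, -0.227, 0.0], [0.0, 0.0, -1.0]]
ft_force: [0.4, 0.1, 0.6]
finger_gap: 0.0403
grasp_force: 0.0
```

Emit:
send_rows(rows=[[0, 0, 0, -3, 3, 0, 4], [0, 0, 0, -3, 3, 0, 4], [0, 0, 0, -1.9, 3, 3, 4], [0, 0, 0, 0, 0, 3, 4], [0, 0, 0, 0, 0, 3, 4], [0, 0, 0, 0, 0, 3, 4], [0, 0, 0, 0, 0, 2, 4], [0, 0, 0, 0, 0, 0, 4]])

```text
time: 3.5
ee_pos: [0.5216, -0.038, 0.1026]
tcp_rot: [[0.227, 0.974, -0.006], [0.974, -0.227, 0.001], [0.0, -0.006, -1.0]]
ft_force: [-0.0, -0.0, 0.3]
finger_gap: 0.0402
grasp_force: 0.0
```

Run:
```python
from h import *
to(.521,-.040,.060)
f=eyes.grab_frame('scene')
b=f['color'][115:275,215:375,::-1]
cv2.imwrite('pics/s2.png',cv2.resize(b,None,fx=3.7,fy=3.7,interpolation=cv2.INTER_CUBIC))
```

```text
t 3.5 p [ 0.5216 -0.038   0.1026] yang -13.13 tilt [-0.0058  0.0014] F [-0.02 -0.04  0.25] gap 0.0402 nose 0.014
shift cm [-0.21  0.01  4.26]
```

View pics/s2.png

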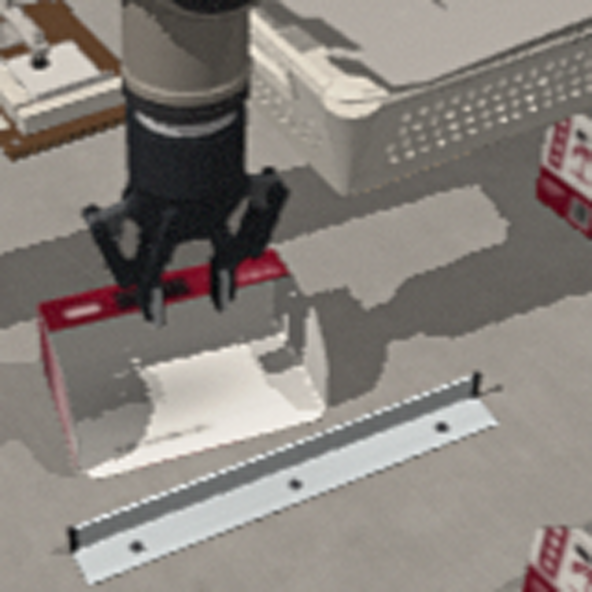

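The fingers are just rail-side of the lip edge and centred along the tray (s2 about 190,300). Next I'll lower them and tip.

Emit:
send_rows(rows=[[0, 0, 0, 0, 0, 2, 4], [0, 0, 0, 0, 0, 2.2, 4], [0, 0, 0, 0, 0, 0, 4], [0, 0, 0, 1, 0, 0, 4], [0, 0, 0, 0.8, 0, 0, 4], [0, 0, 0, 0.5, 0, 0, 4], [0, 0, 0, 0.5, 0, 0, 4], [0, 0, 0, 0.5, 0, 0, 4], [0, 0, 0, 0.5, 0, 0, 4], [0, 0, 0, 0.5, 0, 0, 4], [0, 0, 0, 0.5, 0, 0, 4]])

```text
time: 4.65
ee_pos: [0.5344, 0.0089, 0.0632]
tcp_rot: [[0.227, 0.974, -0.0], [0.974, -0.227, 0.0], [0.0, -0.0, -1.0]]
ft_force: [-0.8, 0.2, 1.1]
finger_gap: 0.0401
grasp_force: 0.1
```

Emit:
send_rows(rows=[[0, 0, 0, 0.5, 0, 0, 4], [0, 0, 0, 0.5, 0, 0, 4], [0, 0, 0, 0.5, 0, 0, 4], [0, 0, 0, 0.5, 0, 0, 4], [0, 0, 0, 0.5, 0, 0, 4], [0, 0, 0, 0.5, 0, 0, 4]])

```text
time: 5.25
ee_pos: [0.5412, 0.0381, 0.0633]
tcp_rot: [[0.227, 0.974, 0.0], [0.974, -0.227, 0.0], [0.0, -0.0, -1.0]]
ft_force: [0.1, 0.0, -0.5]
finger_gap: 0.0403
grasp_force: 0.0
```

Run:
```python
from h import *
to(.521,-.040,.060)
f=eyes.grab_frame('scene')
b=f['color'][115:275,185:345,::-1]
cv2.imwrite('pics/s3.png',cv2.resize(b,None,fx=3.7,fy=3.7,interpolation=cv2.INTER_CUBIC))
```

```text
t 5.25 p [0.5412 0.0381 0.0633] yang -13.12 tilt [0.     0.0001] F [ 0.09  0.03 -0.5 ] gap 0.0403 nose 0.014
shift cm [-8.07 -0.2   0.33]
```

View pics/s3.png

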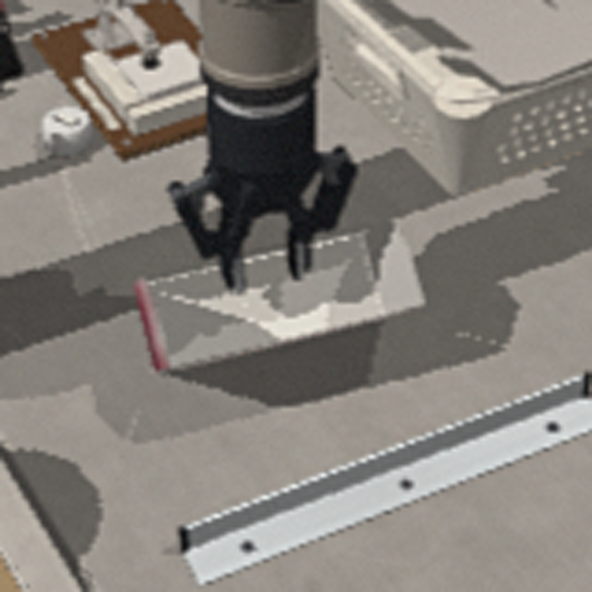

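The tray is tipping cleanly and is partway up. I'll keep pushing.

Emit:
send_rows(rows=[[0, 0, 0, 0.4, 0, 0, 4], [0, 0, 0, 0.4, 0, 0, 4], [0, 0, 0, 0.4, 0, 0, 4], [0, 0, 0, 0.4, 0, 0, 4], [0, 0, 0, 0.4, 0, 0, 4], [0, 0, 0, 0.4, 0, 0, 4], [0, 0, 0, 0.4, 0, 0, 4], [0, 0, 0, 0.4, 0, 0, 4]])

```text
time: 6.1
ee_pos: [0.5485, 0.0692, 0.0633]
tcp_rot: [[0.227, 0.974, 0.0], [0.974, -0.227, 0.0], [0.0, 0.0, -1.0]]
ft_force: [0.1, -0.3, 0.6]
finger_gap: 0.04
grasp_force: 0.0
```

Run:
```python
from h import *
to(.521,-.040,.060)
f=eyes.grab_frame('scene')
b=f['color'][115:275,185:345,::-1]
cv2.imwrite('pics/s4.png',cv2.resize(b,None,fx=3.7,fy=3.7,interpolation=cv2.INTER_CUBIC))
```

```text
t 6.1 p [0.5485 0.0692 0.0633] yang -13.12 tilt [0.     0.0001] F [ 0.12 -0.25  0.63] gap 0.04 nose 0.014
shift cm [-11.26  -0.2    0.33]
```

View pics/s4.png

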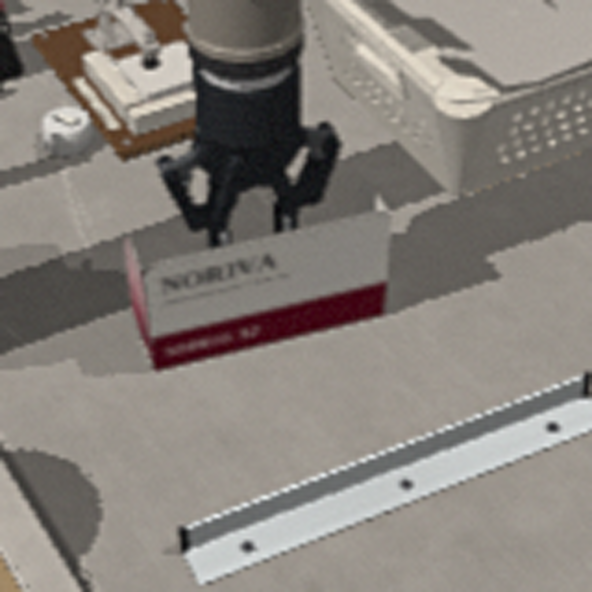

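The tray now stands on its base. Its back foot runs from (155,368) to (385,312) in s4. I'll retract upward and measure.

Emit:
send_rows(rows=[[0, 0, 0, 0, 0, -3, 4], [0, 0, 0, 0, 0, -3, 4], [0, 0, 0, 0, 0, -3, 4], [0, 0, 0, 0, 0, -3, 4], [0, 0, 0, 3, 0, 0, 6], [0, 0, 0, 3, 0, 0, 7], [0, 0, 0, 2, 0, 0, 7], [0, 0, 0, 0, 0, 0, 7]])

```text
time: 6.95
ee_pos: [0.5667, 0.149, 0.1832]
tcp_rot: [[0.224, 0.974, 0.0], [0.974, -0.224, 0.001], [0.001, 0.0, -1.0]]
ft_force: [0.7, -0.4, 0.1]
finger_gap: 0.0698
grasp_force: 0.0
```

Run:
```python
from h import *
s=eyes.grab_frame('scene')
a=unproj(s,185+385/3.7-.4,115+312/3.7-.4,0)[:2];b=unproj(s,185+155/3.7-.4,115+368/3.7-.4,0)[:2]
d=a-b;print(a,b,(a+b)/2,np.hypot(*d),np.degrees(np.arctan2(d[1],d[0])))
n=np.array([-.1115,-.9938]);u=np.array([.9938,-.1115]);rm=np.array([.542,-.130])
print('in rail frame x,y(-u):',((a+b)/2-rm)@n,((a+b)/2-rm)@u)
to(.56,.13,.18)
```

```text
[0.63016695 0.00499199] [0.44897303 0.04788166] [0.53956999 0.02643682] 0.18620086171689262 -13.317143790672324
in rail frame x,y(-u): -0.15519597060474666 -0.019857645442666553
t 7.0 p [0.5664 0.1476 0.1831] yang -13.01 tilt [-0.0002 -0.0001] F [-0.24 -0.46  0.03] gap 0.07 nose 0.014
shift cm [-1.86 -0.23  0.31]
```

Emit:
send_rows(rows=[[0, 0, -0.0575, 0, 0, 0, 7], [0, 0, -0.0575, 0, 0, 0, 7], [0, 0, 0, 0, 0, 4, 7], [0, 0, 0, 0, -1, 4, 7], [0, 0, 0, 0, 0, 4, 7], [0, 0, 0, 0, 0, 3.5, 7], [0, 0, 0, 0, 0, 0, 7]])

```text
time: 7.7
ee_pos: [0.5531, 0.1464, 0.0239]
tcp_rot: [[0.115, 0.993, -0.01], [0.993, -0.115, -0.001], [-0.003, -0.009, -1.0]]
ft_force: [0.1, 0.4, 0.0]
finger_gap: 0.0699
grasp_force: 0.0
```

Run:
```python
from h import *
to(.556,.148,.030)
```

```text
t 7.7 p [0.5531 0.1464 0.0239] yang -6.59 tilt [-0.0097 -0.0015] F [0.05 0.38 0.01] gap 0.0699 nose 0.014
shift cm [ 0.19  0.26 -0.61]
```

Emit:
send_rows(rows=[[0, 0, 0, -1.5, 0.2, 0, 7], [0, 0, 0, -1, 0, 0, 7], [0, 0, 0, -0.7, 0, 0, 7], [0, 0, 0, -0.7, 0, 0, 7], [0, 0, 0, -0.7, 0, 0, 7], [0, 0, 0, -0.7, 0, 0, 7], [0, 0, 0, -0.7, 0, 0, 7], [0, 0, 0, -0.7, 0, 0, 7], [0, 0, 0, -0.7, 0, 0, 7], [0, 0, 0, -0.7, 0, 0, 7], [0, 0, 0, -0.7, 0, 0, 7], [0, 0, 0, -0.7, 0, 0, 7]])

```text
time: 8.9
ee_pos: [0.5478, 0.0527, 0.0283]
tcp_rot: [[0.114, 0.994, 0.0], [0.994, -0.114, 0.0], [0.0, 0.0, -1.0]]
ft_force: [-0.2, 0.8, 1.0]
finger_gap: 0.07
grasp_force: 0.7
```

Emit:
send_rows(rows=[[0, 0, 0, -0.8, 0, 0, 7], [0, 0, 0, -0.8, 0, 0, 7], [0, 0, 0, -0.8, 0, 0, 7], [0, 0, 0, -0.8, 0, 0, 7], [0, 0, 0, -0.8, 0, 0, 7], [0, 0, 0, -0.5, 0, 0, 7], [0, 0, 0, 0, 0, 0, 7]])

```text
time: 9.6
ee_pos: [0.5426, 0.0077, 0.0282]
tcp_rot: [[0.115, 0.993, -0.0], [0.993, -0.115, -0.0], [-0.0, -0.0, -1.0]]
ft_force: [0.1, -0.6, 0.0]
finger_gap: 0.0698
grasp_force: 0.0
```

Run:
```python
from h import *
to(.556,.148,.030)
f=eyes.grab_frame('scene')
b=f['color'][115:275,215:375,::-1]
cv2.imwrite('pics/s5.png',cv2.resize(b,None,fx=3.7,fy=3.7,interpolation=cv2.INTER_CUBIC))
```

```text
t 9.6 p [0.5426 0.0077 0.0282] yang -6.58 tilt [-0.0002 -0.0001] F [ 0.07 -0.58  0.03] gap 0.0698 nose 0.014
shift cm [14.09 -0.27 -0.18]
```

View pics/s5.png

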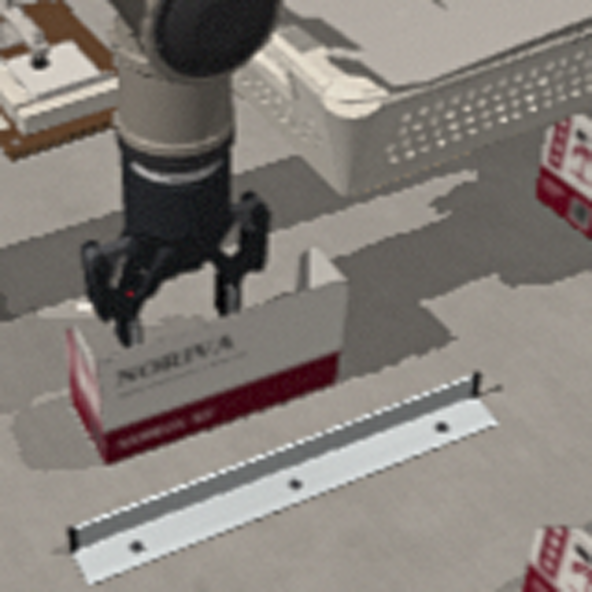

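The tray is sliding upright and nearly parallel to the rail. Its back foot runs from (107,462) to (340,382) in s5.

Run:
```python
from h import *
s=eyes.grab_frame('scene')
a=unproj(s,215+340/3.7-.4,115+382/3.7-.4,0)[:2];b=unproj(s,215+107/3.7-.4,115+462/3.7-.4,0)[:2]
n=np.array([-.1115,-.9938]);u=np.array([.9938,-.1115]);rm=np.array([.542,-.130])
for p in(a,b,np.array(telemetry.observe()['ee_pos'])[:2]):print(((p-rm)@n).round(4),((p-rm)@u).round(4))
```

```text
-0.0559 0.0807
-0.0607 -0.1062
-0.1376 -0.0148
```

Emit:
send_rows(rows=[[0, 0, 0, -0.7, 0, 0, 7], [0, 0, 0, -0.7, 0, 0, 7], [0, 0, 0, -0.7, 0, 0, 7], [0, 0, 0, -0.7, 0, 0, 7], [0, 0, 0, -0.7, 0, 0, 7], [0, 0, 0, -0.5, 0, 0, 7], [0, 0, 0, -0.5, 0, 0, 7], [0, 0, 0, -0.2, 0, 0, 7], [0, 0, 0, -0.2, 0, 0, 7], [0, 0, 0, -0.1, 0, 0, 7], [0, 0, 0, -0.1, 0, 0, 7], [0, 0, 0, 0, 0, 0, 7]])

```text
time: 10.9
ee_pos: [0.5369, -0.0421, 0.0283]
tcp_rot: [[0.114, 0.994, 0.0], [0.994, -0.114, 0.0], [0.0, 0.0, -1.0]]
ft_force: [-0.5, -0.0, 0.3]
finger_gap: 0.0699
grasp_force: 0.0
```

Emit:
send_rows(rows=[[0, 0, 0, -0.1, 0, 0, 7], [0, 0, 0, -0.1, 0, 0, 7], [0, 0, 0, -0.1, 0, 0, 7], [0, 0, 0, 0, 0, 0, 7]])

```text
time: 11.3
ee_pos: [0.5365, -0.0451, 0.0283]
tcp_rot: [[0.114, 0.994, -0.0], [0.994, -0.114, 0.0], [0.0, -0.0, -1.0]]
ft_force: [0.3, -0.1, 0.5]
finger_gap: 0.07
grasp_force: 0.1
```

Emit:
send_rows(rows=[[0, 0, 0, -0.1, 0, 0, 7], [0, 0, 0, -0.1, 0, 0, 7], [0, 0, 0, 0, 0, 0, 7]])

```text
time: 11.6
ee_pos: [0.5359, -0.0457, 0.0283]
tcp_rot: [[0.113, 0.994, -0.001], [0.994, -0.113, 0.002], [0.002, -0.001, -1.0]]
ft_force: [-1.9, 8.3, 2.1]
finger_gap: 0.0703
grasp_force: 3.8
```

Emit:
send_rows(rows=[[0, 0, 0, -0.1, 0, 0, 7], [0, 0, 0, 0, 0, 0, 7]])

```text
time: 11.8
ee_pos: [0.5357, -0.0459, 0.0283]
tcp_rot: [[0.113, 0.994, -0.001], [0.994, -0.113, 0.003], [0.003, -0.001, -1.0]]
ft_force: [-0.8, 11.3, 2.8]
finger_gap: 0.0705
grasp_force: 6.0
```

Emit:
send_rows(rows=[[0, 0, 0, 0.2, 0, 0, 7], [0, 0, 0, 0.3, 0, 0, 7], [0, 0, 0, 3, 0, 0, 7], [0, 0, 0, 4, 0, 0, 7], [0, 0, 0, 3, 0, -3, 7], [0, 0, 0, 0, 0, -4, 7], [0, 0, 0, 0, 0, -4, 7], [0, 0, 0, 3, 0, -4, 7], [0, 0, 0, 0, 0, 0, 7]])

```text
time: 12.7
ee_pos: [0.5548, 0.0882, 0.1843]
tcp_rot: [[0.112, 0.994, 0.012], [0.994, -0.112, 0.001], [0.002, 0.012, -1.0]]
ft_force: [-0.0, 0.6, -0.2]
finger_gap: 0.0698
grasp_force: 0.0
```

Run:
```python
from h import *
f=eyes.grab_frame('scene')
b=f['color'][165:285,225:365,::-1]
cv2.imwrite('pics/s6.png',cv2.resize(b,None,fx=5,fy=5,interpolation=cv2.INTER_CUBIC))
f=eyes.grab_frame('top')
b=f['color'][130:260,240:340,::-1]
cv2.imwrite('pics/t6.png',cv2.resize(b,None,fx=4.6,fy=4.6,interpolation=cv2.INTER_CUBIC))
```

```text
(no output)
```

View pics/s6.png

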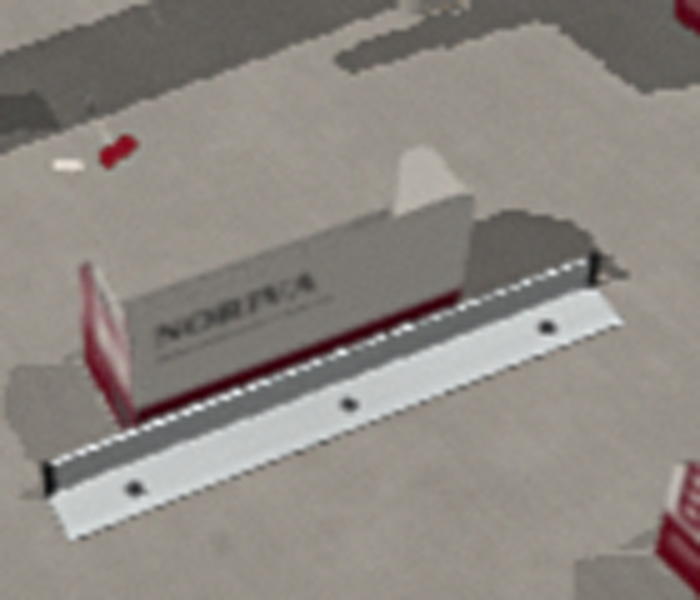

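View pics/t6.png

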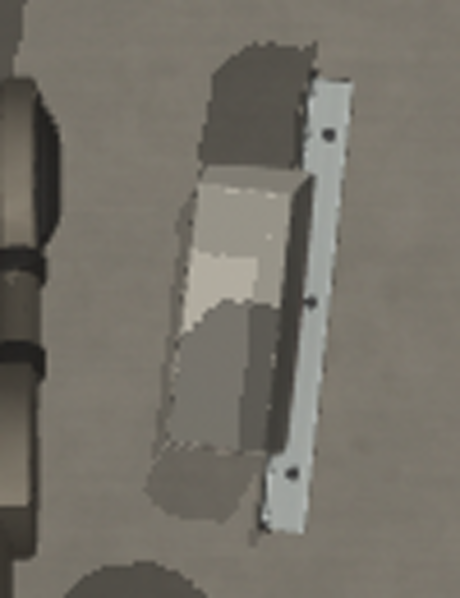

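The tray stands upright against the rail. In s6 the visible red strip above the rail edge is even, 17 px at one end and 18 px at the other, and both ends lie well inside the end caps. The 11 N contact force also confirms it is seated.

```bash
python3 -c "
from h import *
print(r.finish_job())"
```

```text
the job is handed in; nothing more can be done
None
```

I tipped the tray up onto its base and pushed it against the rail. The last pictures show it standing square with both ends inside the rail, and I handed the job in at about 13 s; the hand-in gave no verdict.

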